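# Cure a batch of glued stones on the jeweller's lamp plate

### The arm

A 6-joint arm with a two-finger parallel gripper is mounted at the origin on the work surface. World frame = base frame: x ahead of the robot, y to its left, z up, the work surface at z = 0. Lengths are in m, angles in rad, forces in N, time in s.
With the tool pointing down it reaches from about 0.4 to 0.925 m from the base axis. Payload 12.5 kg.
Tool frame: the origin (TCP) lies midway between the tips of the shut fingers; the grasp point (between the pads) lies bot.grasp_offset behind it (bot.grasp_offset is the distance from the TCP to the grasp point, in m); z points along the fingers, y is the line along which they close (so a half turn about z gives the same grasp; the last joint's range is limited). The gripper opens to 95 mm and grips with 3 to 60 N. Pads are 20 mm wide; open, the fingers measure 119 mm over their backs; the gripper's body (75 mm by 180 mm) begins 59 mm behind the grasp point.
Start: joints at [-1.383, 0.491, 1.559, -0, 1.092, -0.106], TCP at [0.181, -0.598, 0.215] pointing down, gripper open.
Joint ranges: [-3.1, 3.1], [-0.84, 2.19], [0.05, 2.79], [-1.13, 4.28], [0.06, 2.93], [-2.69, 2.69]. Speed limits (rad/s): [2.22, 2.22, 2.79, 3.14, 3.14, 3.14].

### API

Orientations are given as a unit quaternion [x, y, z, w].
In Python, from bench import bot, camrig, monitor, workorder gives the robot as it stands (bot), with the cameras (camrig), the readings (monitor) and the job (workorder).
- The arm moves only by the shell command python3 shift.py 'ROWS' [OPENING] [FORCE]. ROWS is a JSON list of rows, 1 to 10 of them, each an object with the fields tx, ty, tz (the shift in a scale on which 1.0 is 0.2 m), drx, dry, drz (a rotation vector in fractions of the full range, 1 being 2 rad); a field left out counts as zero; each row shifts and turns the commanded pose from where the row before left it, along the tool's axes as they then stand; what a row does not reach is not made up. A row lasts 1/8 s, in which the tool goes at most 0.0625 m and 0.188 rad, less where a joint would pass 70% of its speed; a pose out of reach is approached as far as the arm can. OPENING is the opening from 0.0 (shut) to 1.0 (fully open), set as the command begins (- or left out keeps the last). The fingers move at their own pace and stop on an object; FORCE is the grip in N (left out, the last holds). Time passes only in rows, so rows that do not move let the fingers close. It prints the time, the measured TCP pose, the force, the opening and the grip force at its end. Input that does not fit is refused with a message, and nothing moves.
- monitor.get_obs(): the state, without advancing time (a new reading comes with each control period).
- camrig.capture(name): name is "scene" or "side" or "wrist"; returns a dict with "color" (420x560x3 uint8, blue, green, red), "intrinsics" (3x3 intrinsics, pixels), "k1" (the pictures are not rectified: a ray, as slopes to the right and down, at radius r is drawn at 1 + k1 r^2 times it, then the intrinsics apply), "rvec" (rotation vector, rad) and "tvec" (3), from world to camera coordinates, as OpenCV has them. Camera axes: x right, y down, z forward; pixel columns grow to the right and rows downward; lengths in m; the calibration is good to about 2 mm. A picture is of the moment at which its call begins. There is no depth.
- workorder.sign_off(): hands the job in; it is judged then, once.
The state is a dict: "time": time; "qpos": joint angles; "joint_velocities": joint speeds; "effort": joint torques, N m; "eef_pos": TCP position; "orientation": TCP orientation; "force": force on the tool from outside, world axes, zero at the start; "ft_torque": the same for the moment, N m; "gripper_width": opening from 0.0 (shut) to 1.0 (fully open); "grasp_force": force on a finger pad.
Only numpy, scipy, OpenCV 4.12 (cv2) and the standard library are available. Lean on these libraries where they do the work, as an engineer would, in place of code of your own. Each camera call takes 0.05 s, during which the arm holds its last target. There are 200 camera calls.

### The job

Slide the lamp's power slider to off, then stand all the stone holders upright on the steel lamp plate. Slide the power slider level with the brass pointer and leave it there for five seconds, slide it back to off with the holders still on the plate, and then move every holder to the wooden tray, standing upright. The glue is soft, so grip the holders only lightly, never above 60 N, and leave the other things on the bench where they are.

Things in the scene. Friction and masses are not known exactly. Their poses are not given: they have to be found in the camera images.
- plate: Steel lamp plate, fixed: low dish 160 x 160 mm, floor 5 mm above the bench, rim 5 mm thick and 10 mm high (inside 150 x 150 mm), a grey lamp bar 14 mm wide, 20 mm high along each y side outside it (centred at y = +-88 mm). Origin on the bench under its centre, z up. A holder is on it when it stands on the floor inside the rim. Plate, tray and control swap places.
- tray: Dark wooden tray with grey felt, fixed: 170 x 170 mm, floor 5 mm above the bench, rim 5 mm thick and 10 mm above the bench (inside 160 x 160 mm, 5 mm deep). Origin on the bench under its centre, z up.
- control: Lamp control, fixed: flat grey box 120 mm (x) by 180 mm (y), 45 mm high; a black slot 118 mm long runs along its y axis on the middle of its top, with white ticks that grow longer towards full power (+y, the robot's left). Off is the -y end (the robot's right). The box's yaw is up to 0.2 rad. Origin on the bench under its centre, z up.
- power (a joint): Power slider, m along the control's +y: 0 = off, at the end stop (grip centre at y = -50 mm in the control's frame); 0.10 = full, the other stop. Off means under 6 mm. It stays where left; moving it takes about 2 N. It starts between 25 mm and full.
- power_top (a point): Centre of the top of the slider's black grip, 26 mm (control x) by 16 mm (control y); its block reaches from 4 to 28 mm above the control's top, so this point is 73 mm above the bench. A white line across the top marks its middle.
- pointer: Brass pointer fixed on the control's top, on the robot's side of the slot, axes parallel to the control's: 14 x 8 x 6 mm with a 2.5 mm wide nose pointing at the slot (+x), ending 8 mm ahead of its origin. Origin on its underside, 36 mm from the slot's middle, on the nose's line. The slider is level when its middle line is within 5 mm of the nose's line; that is 38 to 86 mm from off.
- holder1: Stone holder, round, upright, 75 to 155 g: steel base disc 40 mm across, 9 mm thick; aluminium stem 22 mm across up to 31 mm; domed glass stone on top, to 38 mm. Origin: centre of the underside, z up the stem. Take it by the stem, fingers above the disc. Soft glue: a grip above 60 N spoils it; 20 N lifts it. Two or three of the four are present; absent ones read None.
- holder2: Stone holder, round, upright, 75 to 155 g: steel base disc 40 mm across, 9 mm thick; aluminium stem 22 mm across up to 31 mm; domed glass stone on top, to 38 mm. Origin: centre of the underside, z up the stem. Take it by the stem, fingers above the disc. Soft glue: a grip above 60 N spoils it; 20 N lifts it. Two or three of the four are present; absent ones read None.
- holder3: Stone holder, round, upright, 75 to 155 g: steel base disc 40 mm across, 9 mm thick; aluminium stem 22 mm across up to 31 mm; domed glass stone on top, to 38 mm. Origin: centre of the underside, z up the stem. Take it by the stem, fingers above the disc. Soft glue: a grip above 60 N spoils it; 20 N lifts it. Two or three of the four are present; absent ones read None.
- holder4: Stone holder, round, upright, 75 to 155 g: steel base disc 40 mm across, 9 mm thick; aluminium stem 22 mm across up to 31 mm; domed glass stone on top, to 38 mm. Origin: centre of the underside, z up the stem. Take it by the stem, fingers above the disc. Soft glue: a grip above 60 N spoils it; 20 N lifts it. Two or three of the four are present; absent ones read None.
- loupe: Bystander, leave alone: black loupe, 22 mm across, 26 mm tall. Origin at the centre of its underside.
- mug: Bystander, leave alone: white ceramic mug, 80 mm across, 95 mm tall. Origin at the centre of its underside.
- jar: Bystander, leave alone: glass jar with red cap, 60 mm across, 75 mm tall. Origin at the centre of its underside.
- bowl_weight: Bystander, leave alone: stepped dark steel weight, 70 mm across, 46 mm tall. Origin at the centre of its underside.
- hammer: Bystander, leave alone: hammer, 240 mm long, lying. Origin near its middle.
- driver: Bystander, leave alone: screwdriver, 170 mm long, lying. Origin near its middle.
- brush: Bystander, leave alone: brush, 180 mm long, lying. Origin near its middle.

How it is judged:
By the outcome, as a careful person would: the job done as asked, in the order asked, and still so for the second after the job is handed in, with the robot touching nothing.
Of holder1, holder2, holder3, holder4 only 2 to 3 are there at a start; the rules pass over those that are not, and their reading is None.
At some moment in a run one of holder1, holder2, holder3, holder4 may be knocked a few centimetres aside while the robot is not near it.
Once in a run the grip may slacken for a moment while it holds something.
It also fails if it takes over 210 s, if anything falls off the work surface, if the arm or the gripper's body presses on something with over 40 N, if the wrist force passes 120 N, or if a joint passes its speed limit or range.

## Working session

There is one attempt and no reset: what is moved stays moved. The work goes in short steps, Python scripts to look and compute and a shell command to move; the robot and the scene stay as the last step left them, time stands still between calls to the robot, and variables do not carry over. Pictures are saved under pics/ and viewed, at most 14 in all, crops included, and the job is handed in when it is done.

```bash
ls; mkdir -p pics
python3 - <<'E'
from bench import bot, camrig, monitor, workorder
import cv2
o=monitor.get_obs();print(o['time'],o['eef_pos'],o['orientation'],o['gripper_width'],bot.grasp_offset)
for n in("scene","side"):
    c=camrig.capture(n);cv2.imwrite(f'pics/{n}0.png',c['color']);print(c['intrinsics'],c['k1'],c['rvec'],c['tvec'])
E
```

```text
bench.py
pics
shift.py
  3 bench.py
  5 shift.py
  8 total
0.0 [ 0.18098357 -0.5979477   0.21406385] [ 9.89227677e-01  1.46384047e-01 -2.59244529e-05 -5.60467290e-04] 1.0020719027387408 0.0188
[[429.54365937   0.         283.5358704 ]
 [  0.         429.54365937 211.50163539]
 [  0.           0.           1.        ]] -0.060827702365197356 [ 1.8927053   1.95847294 -0.54839158] [ 0.01941955 -0.42950656  1.60410378]
[[459.66981484   0.         280.20718594]
 [  0.         459.66981484 211.24258098]
 [  0.           0.           1.        ]] -0.012551147149652206 [ 2.34597783 -0.29011821  0.14745871] [-0.5381352   0.12450102  1.22334875]
```

View pics/scene0.png

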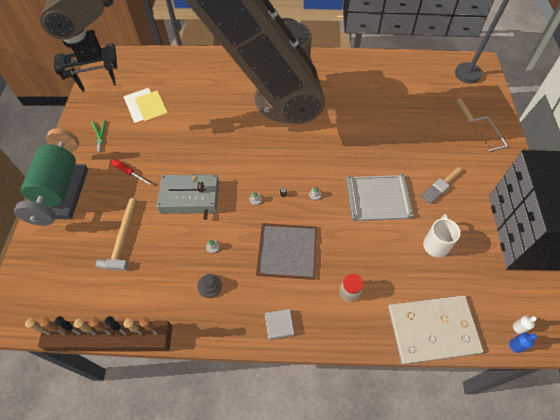

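View pics/side0.png

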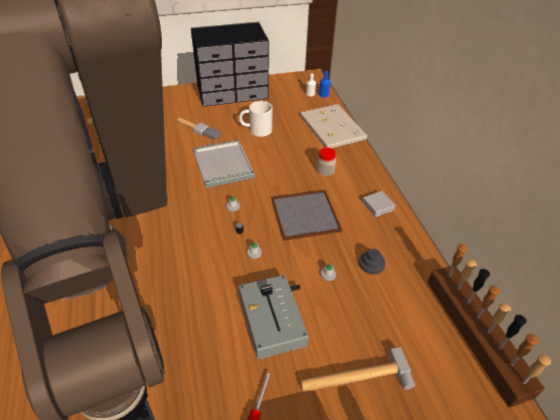

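The scene picture shows the control at (188,194) with its slider at (201,186), the plate at (380,198) and the tray at (288,250). There are three holders, at (256,197), (316,192) and (213,245), and the loupe at (284,192). The side picture shows the same holders at (255,250), (233,203) and (329,271).

```bash
cat > h.py <<'E'
import cv2, numpy as np
from bench import bot, camrig, monitor, workorder
from scipy.spatial.transform import Rotation as R
def ray(c,uv):
    "camera centre and world directions of pixels"
    p=cv2.undistortPoints(np.float64(uv).reshape(-1,1,2),c['intrinsics'],np.array([c['k1'],0,0,0,0.]))[:,0]
    M=cv2.Rodrigues(np.float64(c['rvec']))[0]
    return -M.T@np.ravel(c['tvec']), np.c_[p,np.ones(len(p))]@M
def onplane(c,uv,z):
    o,d=ray(c,uv); return o+d*((z-o[2])/d[:,2])[:,None]
def tri(c1,u1,c2,u2):
    "midpoints and gaps of ray pairs"
    o1,d1=ray(c1,u1);o2,d2=ray(c2,u2);out=[]
    for a,b in zip(d1,d2):
        t=np.linalg.lstsq(np.c_[a,-b],o2-o1,rcond=None)[0]
        p,q=o1+t[0]*a,o2+t[1]*b; out.append(np.r_[(p+q)/2,np.linalg.norm(p-q)])
    return np.array(out)
def project(c,P):
    return cv2.projectPoints(np.float64(P).reshape(-1,1,3),np.float64(c['rvec']),np.float64(c['tvec']),c['intrinsics'],np.array([c['k1'],0,0,0,0.]))[0][:,0]
def blobs(c,mask,amin=4):
    n,_,s,ce=cv2.connectedComponentsWithStats(mask.astype(np.uint8))
    return [(ce[i],s[i,4]) for i in range(1,n) if s[i,4]>=amin]
def totool(target,tip=True):
    "world vector from TCP to target, in tool axes"
    o=monitor.get_obs(); return R.from_quat(o['orientation']).inv().apply(np.array(target)-o['eef_pos'])
def greens(c):
    h=cv2.cvtColor(c['color'],cv2.COLOR_BGR2HSV)
    return blobs(c,(h[...,0]>40)&(h[...,0]<90)&(h[...,1]>90)&(h[...,2]>40),4)
E
python3 - <<'E'
from h import *
np.set_printoptions(precision=4,suppress=True)
s,d=camrig.capture('scene'),camrig.capture('side')
for c in(s,d): print([(x[0].round(1).tolist(),int(x[1])) for x in greens(c)])
print(tri(s,[[256,197],[316,192],[213,245],[284,192],[201,186]],d,[[255,250],[233,203],[329,271],[240,228],[267,290]]))
print('plate',onplane(s,[[347,177],[402,175],[413,218],[354,220],[380,198]],.01))
print('tray',onplane(s,[[266,225],[317,227],[315,278],[257,274]],.01))
a=cv2.resize(s['color'][160:290,140:420],None,fx=2.85,fy=2.85,interpolation=cv2.INTER_CUBIC)
cv2.imwrite('pics/s1.png',a)
b=cv2.resize(d['color'][180:365,215:400],None,fx=3.2,fy=3.2,interpolation=cv2.INTER_CUBIC);cv2.imwrite('pics/d1.png',b)
E
```

```text
[([99.4, 130.3], 101), ([96.5, 141.5], 6), ([47.2, 174.6], 1960)]
[([232.2, 198.6], 14), ([253.7, 244.7], 15), ([329.0, 266.7], 18)]
[[ 0.4594 -0.0915  0.0127  0.0056]
 [ 0.4352  0.099   0.0145  0.004 ]
 [ 0.6316 -0.2073  0.0128  0.0032]
 [ 0.4364 -0.0029  0.0119  0.0036]
 [ 0.4535 -0.2592  0.0604  0.0035]]
plate [[0.3684 0.2019 0.01  ]
 [0.3544 0.3832 0.01  ]
 [0.5169 0.4003 0.01  ]
 [0.5297 0.2171 0.01  ]
 [0.4466 0.3035 0.01  ]]
tray [[ 0.5557 -0.0525  0.01  ]
 [ 0.5577  0.1032  0.01  ]
 [ 0.7238  0.0971  0.01  ]
 [ 0.717  -0.0692  0.01  ]]
```

View pics/s1.png

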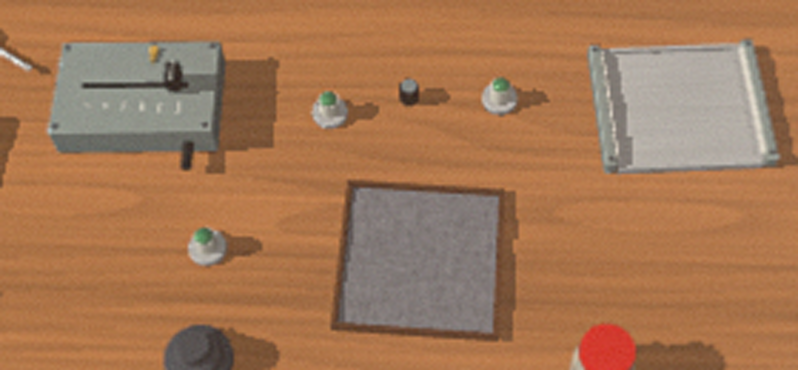

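View pics/d1.png

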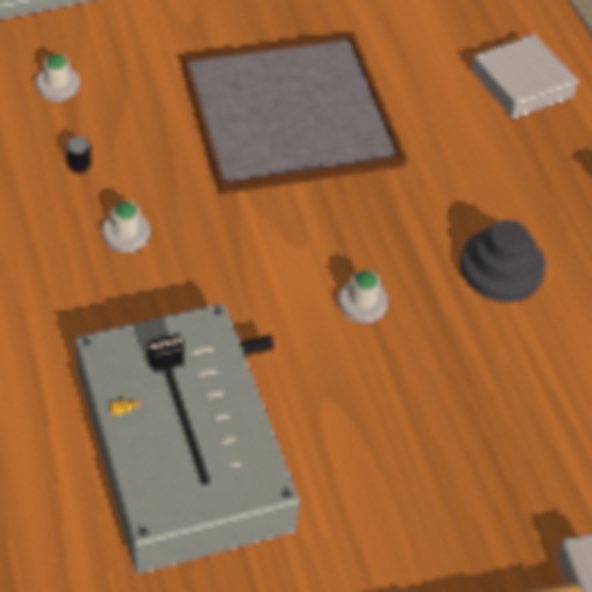

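The crops show the slider top at (201,183.5) in scene and (266.6,288) in side. The pointer is at (194,178) in scene and (254,307) in side. Next I go over the control for a wrist look.

The rows are not in the units I measure in: shifts go in shares of 0.2 m and turns go in shares of 2 rad. I convert before sending: 0.043 m / 0.2 = 0.215, -0.026 m / 0.2 = -0.13, 0.147 rad / 2 = 0.0735.

```bash
python3 shift.py '[{"tx":0.215, "ty":-0.13, "tz":-0.085}, {"tx":0.215, "ty":-0.13, "tz":-0.085}, {"tx":0.215, "ty":-0.13, "tz":-0.085}, {"tx":0.215, "ty":-0.13, "tz":-0.085}, {"tx":0.215, "ty":-0.13, "tz":-0.085}, {"tx":0.215, "ty":-0.13, "tz":-0.085}, {"tx":0.215, "ty":-0.13, "tz":-0.085}, {"tx":0.215, "ty":-0.13, "tz":-0.085}, {"drz":0.0735}, {"drz":0.0735}]'
python3 - <<'E'
from h import *
np.set_printoptions(precision=4,suppress=True)
s,d=camrig.capture('scene'),camrig.capture('side')
off,do=np.array([140,160]),np.array([215,180])
S=lambda l:np.array(l)/2.85+off
D=lambda l:np.array(l)/3.2+do
print('ctl', onplane(s,S([[66,43],[221,43],[219,131],[50,131]]),.045))
print('ctl side', onplane(d,D([[136,540],[77,340],[220,307],[296,500]]),.045))
print('slider,ptr',tri(s,S([[174,66],[154,50]]),d,D([[165,343],[124,404]])))
w=camrig.capture('wrist');cv2.imwrite('pics/w1.png',w['color']);o=monitor.get_obs();print(o['eef_pos'],ray(w,[[280,210]]))
E
```

```text
time: 1.45
eef_pos: [0.4505, -0.2988, 0.3507]
orientation: [1.0, -0.002, 0.0, 0.0]
force: [0.3, -1.3, -0.6]
gripper_width: 0.997
grasp_force: 0.0
ctl [[ 0.403  -0.3905  0.045 ]
 [ 0.3982 -0.215   0.045 ]
 [ 0.5135 -0.2037  0.045 ]
 [ 0.5191 -0.3867  0.045 ]]
ctl side [[ 0.4013 -0.3953  0.045 ]
 [ 0.3939 -0.2234  0.045 ]
 [ 0.5073 -0.2192  0.045 ]
 [ 0.516  -0.3926  0.045 ]]
slider,ptr [[ 0.4518 -0.2581  0.0718  0.0058]
 [ 0.4147 -0.2888  0.0495  0.0036]]
[ 0.45   -0.2994  0.3505] (array([ 0.5295, -0.2996,  0.5208]), array([[-0.2822,  0.0034, -0.9593]]))
```

View pics/w1.png

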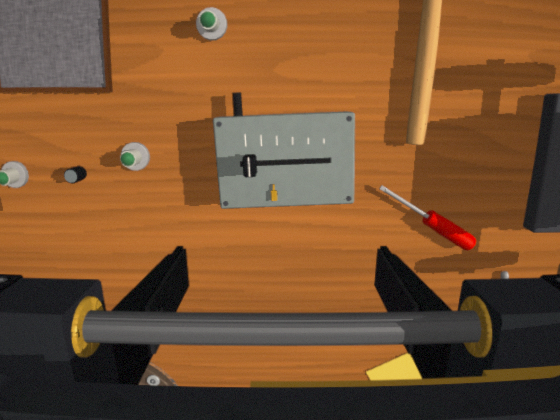

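The wrist picture shows the control top with corners near (217,116) and (354,114), the slider at (249,165), the slot to (331,160), and the pointer at (273,191). Holders are at (128,157), (6,176) and (209,20).

Run:
```python
from h import *
np.set_printoptions(precision=4,suppress=True)
w=camrig.capture('wrist');im=w['color'];h=cv2.cvtColor(im,cv2.COLOR_BGR2HSV)
sub=np.zeros(im.shape[:2],bool);sub[150:180,262:340]=1
m=sub&(h[...,2]<60)
v,u=np.nonzero(m);P=onplane(w,np.c_[u,v],.045)
k=np.polyfit(P[:,1],P[:,0],1);print('slot yaw',-np.arctan(k[0]),'y range',P[:,1].min(),P[:,1].max(),'x(y=-.3)',np.polyval(k,-.3))
g=np.zeros_like(sub);g[175:205,260:290]=1
m=g&(h[...,1]>130)&(h[...,0]>10)&(h[...,0]<35);v,u=np.nonzero(m)
print('ptr px',u.mean(),v.mean(),u.min(),u.max(),v.min(),v.max(),onplane(w,[[u.mean(),v.mean()],[u[v<v.min()+3].mean(),v.min()]],.050))
g[:]=0;g[145:185,235:262]=1
m=g&(h[...,2]<70);v,u=np.nonzero(m);print('slider blk',u.min(),u.max(),v.min(),v.max())
m=g&(h[...,2]>120)&(h[...,1]<40)
print(im[150:182:2,240:262:2].max(2))
cv2.imwrite('pics/w1c.png',cv2.resize(im[105:215,205:365],None,fx=5,fy=5,interpolation=cv2.INTER_CUBIC))
```

```text
slot yaw 0.038091469954877985 y range -0.3617317548254989 -0.27491047506263605 x(y=-.3) 0.4543717141987111
ptr px 273.46478873239437 194.19718309859155 271 276 184 200 [[ 0.4125 -0.2897  0.05  ]
 [ 0.4262 -0.2892  0.05  ]]
slider blk 240 261 154 176
[[141 142 142 143 142 139 143 144 144 146 145]
 [138 139 141 141 143 140 141 140 144 143 143]
 [135 136 129  80  67  68  68  81 141 144 143]
 [ 97  86  22  25  62  30  24  29 104 141 146]
 [ 94  48  27  49 212  42  26  33  98 143 138]
 [ 93  48  21  47 220  44  31  31  67  94  79]
 [ 41  17  28  36 183  50  30  30  30  38  34]
 [ 41  16  24  37 175  50  34  32  31  40  37]
 [ 73  46  23  32 147  69  26  31  72 134 133]
 [ 97  87  27  35 161  86  26  30  73 141 139]
 [ 97  88  25  32 145  86  28  38  68 140 141]
 [ 94  90  27  27 142  97  28  27  77 140 139]
 [102  96  30  25 129 103  32  37 115 142 140]
 [143 140  78  49 108  99  54  92 141 142 144]
 [144 143 143 142 141 142 140 140 143 143 141]
 [142 140 142 141 143 139 141 141 143 143 142]]
```

View pics/w1c.png

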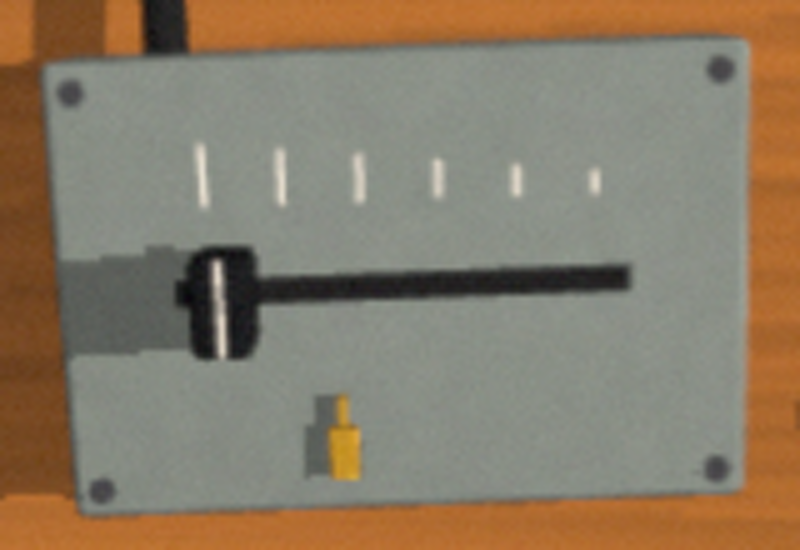

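Run:
```python
from h import *
np.set_printoptions(precision=4,suppress=True)
w=camrig.capture('wrist')
sl=onplane(w,[[248.6,157],[249.4,176],[249,166.5]],.073);slot=onplane(w,[[331.3,160.4],[240.6,163.6]],.045)
pt=onplane(w,[[273.6,184.4],[274,199]],.050)
print(sl,slot,np.linalg.norm(slot[0]-slot[1]),pt)
C=slot.mean(0);a=.038;X=np.array([np.cos(a),np.sin(a)]);Y=np.array([-X[1],X[0]])
for n,p in(('sl',sl[2]),('pt',pt[0])): print(n,(p[:2]-C[:2])@X,(p[:2]-C[:2])@Y+.05)
print('C',C,'off',C[:2]-.05*Y)
o=monitor.get_obs();r=R.from_quat(o['orientation']);print(r.as_matrix())
```

```text
[[ 0.4646 -0.2603  0.073 ]
 [ 0.4412 -0.2608  0.073 ]
 [ 0.453  -0.2605  0.073 ]] [[ 0.4565 -0.3647  0.045 ]
 [ 0.452  -0.2473  0.045 ]] 0.11757860159460848 [[ 0.4256 -0.2901  0.05  ]
 [ 0.4059 -0.2905  0.05  ]]
sl 0.00045939644976566475 0.09549205061030253
pt -0.028036832665626142 0.06700300507153294
C [ 0.4542 -0.306   0.045 ] off [ 0.4561 -0.356 ]
[[ 1.      0.0028 -0.0002]
 [ 0.0028 -1.      0.    ]
 [-0.0002 -0.     -1.    ]]
```

Scaled: 0.05 m / 0.2 = 0.25, -0.039 m / 0.2 = -0.195, -0.035 rad / 2 = -0.0175.

```bash
python3 shift.py '[{"drz":-0.0175}, {"tx":0.0225, "ty":-0.195}, {"tz":0.25}, {"tz":0.25}, {"tz":0.25}, {"tz":0.25}, {"tz":0.2}, {"tz":0.15}, {"tz":0.14}, {}]' 0.5 10
```

```text
time: 2.95
eef_pos: [0.4525, -0.26, 0.0513]
orientation: [1.0, 0.018, -0.001, -0.001]
force: [0.7, -0.9, 1.1]
gripper_width: 0.502
grasp_force: 0.0
```

Scaled: 0.02 m / 0.2 = 0.1, 0.0145 m / 0.2 = 0.0725.

```bash
python3 shift.py '[{}, {}, {}, {}, {}, {}]' 0 10;  python3 shift.py '[{"ty":0.1}, {"ty":0.1}, {"ty":0.1}, {"ty":0.1}, {"ty":0.0725}, {}]'
```

```text
time: 3.7
eef_pos: [0.4534, -0.2605, 0.0532]
orientation: [1.0, 0.018, 0.0, 0.0]
force: [-0.8, 1.0, 6.8]
gripper_width: 0.167
grasp_force: 10.0
time: 4.45
eef_pos: [0.4567, -0.3543, 0.0529]
orientation: [1.0, 0.017, 0.0, -0.001]
force: [1.5, 5.7, 5.9]
gripper_width: 0.171
grasp_force: 10.0
```

Scaled: 0.0015 m / 0.2 = 0.0075.

```bash
python3 shift.py '[{"ty":0.0075}, {}]'; python3 shift.py '[{}, {}, {"tz":-0.15}, {"tz":-0.25}, {"ty":-0.1, "tz":-0.3}, {"ty":-0.1, "tz":-0.3}, {"ty":-0.1, "tz":-0.3}, {"ty":-0.1, "tz":-0.2}, {}]' 0.5
python3 - <<'E'
from h import *
w=camrig.capture('wrist');cv2.imwrite('pics/w2.png',w['color'])
o=monitor.get_obs();print(o['eef_pos'])
print([(x[0].round(1).tolist(),int(x[1])) for x in greens(w)])
E
```

```text
time: 4.7
eef_pos: [0.4566, -0.3544, 0.0529]
orientation: [1.0, 0.017, -0.0, -0.002]
force: [4.6, 13.9, 8.8]
gripper_width: 0.169
grasp_force: 10.0
time: 5.82
eef_pos: [0.4542, -0.2768, 0.3536]
orientation: [1.0, 0.018, 0.002, 0.002]
force: [-0.2, 0.1, -0.9]
gripper_width: 0.5
grasp_force: 0.0
[ 0.45378315 -0.27704036  0.35135845]
[([230.3, 21.9], 139), ([143.4, 157.0], 111), ([14.3, 171.5], 102), ([504.2, 305.1], 44), ([513.5, 304.0], 23), ([500.2, 347.6], 87), ([519.7, 344.0], 51)]
```

View pics/w2.png

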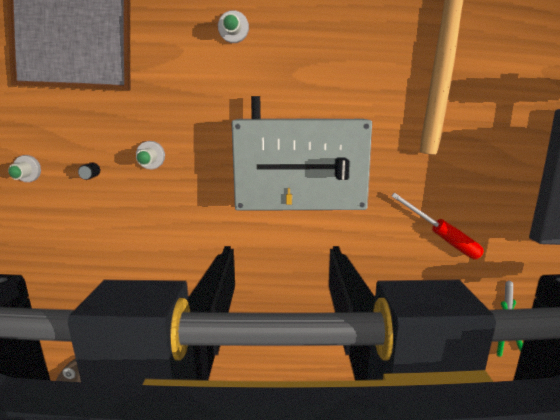

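The slider is at the off end, (342,168). The holders are at (230,22), (143,157) and (14,171). I now take a second wrist place for triangulation.

```bash
python3 - <<'E'
from h import *
import pickle
pickle.dump(camrig.capture('wrist'),open('wa.pkl','wb'))
E
python3 shift.py '[{"tx":0.015, "ty":-0.25}, {"tx":0.015, "ty":-0.25}, {"tx":0.015, "ty":-0.25}, {"tx":0.015, "ty":-0.25}, {}, {}]' 0.6
python3 - <<'E'
from h import *
import pickle
np.set_printoptions(precision=4,suppress=True)
a=pickle.load(open('wa.pkl','rb'));b=camrig.capture('wrist');pickle.dump(b,open('wb.pkl','wb'))
cv2.imwrite('pics/w3.png',b['color'])
ga=[x[0] for x in greens(a)][:3];gb=[(x[0],x[1]) for x in greens(b)]
for g in ga: print('a',g,onplane(a,[g],.036))
for g,n in gb: print('b',g,n,onplane(b,[g],.036))
gb=[g for g,n in gb if n>60 and g[1]<260]
for g in ga:
    for k in gb:
        t=tri(a,[g],b,[k])[0]
        if t[3]<.006: print('tri',t)
E
```

```text
time: 6.68
eef_pos: [0.4588, -0.0773, 0.3494]
orientation: [1.0, 0.017, -0.001, -0.0]
force: [0.4, -0.7, -0.2]
gripper_width: 0.602
grasp_force: 0.0
a [230.5448  20.3724] [[ 0.6291 -0.2102  0.036 ]]
a [143.0702 156.4474] [[ 0.4589 -0.0939  0.036 ]]
a [ 13.7549 170.9608] [[0.435  0.0946 0.036 ]]
b [392.8322  30.6294] 143 [[ 0.629  -0.2086  0.036 ]]
b [292.4052 164.4052] 116 [[ 0.4585 -0.0925  0.036 ]]
b [151.6055 177.4404] 109 [[0.4351 0.0958 0.036 ]]
tri [ 0.6298 -0.2097  0.032   0.0001]
tri [ 0.4581 -0.0926  0.0324  0.0004]
tri [0.4344 0.0969 0.033  0.0001]
```

View pics/w3.png

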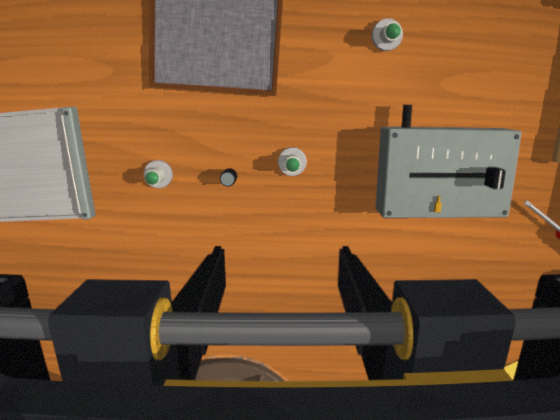

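The view shows the holders at (388,34), (291,161) and (157,175), the loupe at (228,177), and the plate at left. I go over the plate for its pose.

Scaled: -0.055 m / 0.2 = -0.275, -0.005 m / 0.2 = -0.025.

```bash
python3 shift.py '[{"tx":-0.025, "ty":-0.275}, {"tx":-0.025, "ty":-0.275}, {"tx":-0.025, "ty":-0.275}, {"tx":-0.025, "ty":-0.275}, {"tx":-0.025, "ty":-0.275}, {"tx":-0.025, "ty":-0.275}, {}, {}]'
python3 - <<'E'
from h import *
b=camrig.capture('wrist');import pickle;pickle.dump(b,open('wc.pkl','wb'))
cv2.imwrite('pics/w4.png',b['color']);print(monitor.get_obs()['eef_pos'])
E
```

```text
time: 7.72
eef_pos: [0.4179, 0.251, 0.3499]
orientation: [1.0, 0.017, -0.0, 0.0]
force: [-1.1, -1.6, -0.7]
gripper_width: 0.601
grasp_force: 0.0
[0.41795273 0.25063383 0.35013153]
```

View pics/w4.png

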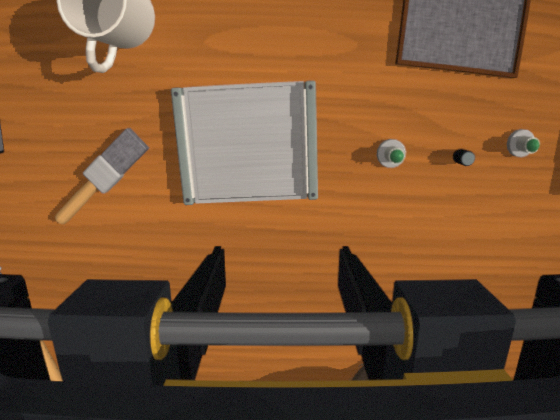

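The plate fills (175..317, 82..205), with bar screws at (177,94), (188,201), (311,87) and (313,196). The tray's near corners are (399,66) and (516,76).

Run:
```python
from h import *
import pickle
np.set_printoptions(precision=4,suppress=True)
a,b,c=[pickle.load(open(f,'rb')) for f in('wa.pkl','wb.pkl','wc.pkl')]
print('bar screws',tri(c,[[311,87],[313,196]],b,[[67.5,113],[89,214]]))
q=onplane(c,[[177,94],[188,201],[311,87],[313,196]],.02);print(q,q.mean(0))
q=onplane(c,[[196,86],[203,200],[302,84],[303,197]],.010);print('rim',q,q.mean(0))
print('tray near',tri(b,[[152,86],[273,95]],c,[[398,66],[516,76]]))
print('floor edge tri', tri(b,[[156,82],[270,91]],c,[[403,62],[516,72]]))
s,d=camrig.capture('scene'),camrig.capture('side')
q=onplane(s,[[266,225],[317,227],[315,278],[257,274]],.01);print(q,q.mean(0))
q=onplane(d,[[273,197],[325,192],[341,230],[284,238]],.01);print(q,q.mean(0))
for x in(b,c): print([ (g.round(1),onplane(x,[g],.033)[0]) for g,n in greens(x)if g[1]<250])
```

```text
bar screws [[0.5175 0.2149 0.0183 0.0002]
 [0.3706 0.2035 0.0102 0.0025]]
[[0.5037 0.3897 0.02  ]
 [0.3588 0.3796 0.02  ]
 [0.5174 0.215  0.02  ]
 [0.3718 0.2043 0.02  ]] [0.4379 0.2971 0.02  ]
rim [[0.5146 0.3666 0.01  ]
 [0.3582 0.3604 0.01  ]
 [0.5212 0.2263 0.01  ]
 [0.3673 0.2175 0.01  ]] [0.4403 0.2927 0.01  ]
tray near [[ 0.5523  0.0994  0.0048  0.0039]
 [ 0.547  -0.0638  0.0132  0.0014]]
floor edge tri [[ 0.5576  0.0934  0.0057  0.0038]
 [ 0.5517 -0.0598  0.018   0.0012]]
[[ 0.5557 -0.0525  0.01  ]
 [ 0.5577  0.1032  0.01  ]
 [ 0.7238  0.0971  0.01  ]
 [ 0.717  -0.0692  0.01  ]] [0.6385 0.0197 0.01  ]
[[ 0.5592  0.0992  0.01  ]
 [ 0.7199  0.084   0.01  ]
 [ 0.7137 -0.0771  0.01  ]
 [ 0.549  -0.0684  0.01  ]] [0.6355 0.0094 0.01  ]
[(array([392.8,  30.6]), array([ 0.6296, -0.2094,  0.033 ])), (array([292.4, 164.4]), array([ 0.458 , -0.0926,  0.033 ])), (array([151.6, 177.4]), array([0.4344, 0.0969, 0.033 ]))]
[(array([532.7, 144.9]), array([ 0.458 , -0.0925,  0.033 ])), (array([396.6, 155.6]), array([0.4343, 0.0972, 0.033 ]))]
```

Scaled: 0.0513 m / 0.2 = 0.2565, 0.05 m / 0.2 = 0.25.

```bash
python3 shift.py '[{"tx":0.0185, "ty":0.2565, "tz":0.15}, {"tx":0.0185, "ty":0.2565, "tz":0.15}, {"tx":0.0185, "ty":0.2565, "tz":0.15}, {"tz":0.25}, {"tz":0.25}, {"tz":0.25}, {"tz":0.25}, {}]' 0.6 25
python3 - <<'E'
from h import *
print(totool([.4344,.097,.013]))
w=camrig.capture('wrist');print([(g.round(1),onplane(w,[g],.033)[0].round(4)) for g,n in greens(w)if n>60])
E
```

```text
time: 8.88
eef_pos: [0.4324, 0.0975, 0.0585]
orientation: [1.0, 0.017, -0.003, 0.0]
force: [0.8, -0.4, 0.5]
gripper_width: 0.599
grasp_force: 0.0
[0.0022102  0.00050805 0.04548194]
[(array([280.9, 242.6]), array([0.4348, 0.0974, 0.033 ]))]
```

Now I descend, grip at 25 N and lift.

Scaled: 0.03 m / 0.2 = 0.15, 0.015 m / 0.2 = 0.075.

```bash
python3 shift.py '[{"tx":0.01, "tz":0.15}, {"tz":0.075}, {}, {}]'; python3 shift.py '[{}, {}, {}, {}, {}, {"tz":-0.1}, {"tz":-0.2}, {"tz":-0.2}, {}]' 0 25
```

```text
time: 9.43
eef_pos: [0.4367, 0.0985, 0.0172]
orientation: [1.0, 0.017, 0.001, -0.0]
force: [0.0, 0.3, -0.6]
gripper_width: 0.601
grasp_force: 0.0
time: 10.55
eef_pos: [0.4368, 0.0987, 0.1175]
orientation: [1.0, 0.017, 0.002, -0.0]
force: [-0.5, -0.4, -0.9]
gripper_width: 0.222
grasp_force: 25.0
```

Scaled: 0.04 m / 0.2 = 0.2, 0.02 m / 0.2 = 0.1.

```bash
python3 shift.py '[{"tx":-0.0355, "ty":-0.1965}, {"tx":-0.0355, "ty":-0.1965}, {"tx":-0.0355, "ty":-0.1965}, {"tx":-0.0355, "ty":-0.1965}, {}, {"tz":0.2}, {"tz":0.15}, {"tz":0.1}, {"tz":0.025}, {}]'
```

```text
time: 11.8
eef_pos: [0.4018, 0.2538, 0.0199]
orientation: [1.0, 0.017, -0.001, 0.0]
force: [-0.6, -0.2, -0.0]
gripper_width: 0.226
grasp_force: 25.0
```

Run:
```python
from h import *
w=camrig.capture('wrist');print([(g.round(1),n,onplane(w,[g],.038)[0].round(4)) for g,n in greens(w)if n>20]);print(monitor.get_obs()['eef_pos'],monitor.get_obs()['force'])
s=camrig.capture('side');print([(g.round(1),n,onplane(s,[g],.033)[0].round(4)) for g,n in greens(s)])
```

```text
[(array([281.6, 286.2]), np.int32(1127), array([0.4   , 0.2534, 0.038 ]))]
[0.40183843 0.25395831 0.02004867] [ 0.62514212  0.25229179 -0.4037966 ]
[(array([253.8, 244.8]), np.int32(16), array([ 0.4587, -0.0924,  0.033 ])), (array([329. , 266.7]), np.int32(18), array([ 0.6302, -0.2097,  0.033 ]))]
```

Scaled: 0.0015 m / 0.2 = 0.0075.

```bash
python3 shift.py '[{"tz":0.0075}, {}]';python3 shift.py '[{"tz":0.005}, {}]'
```

```text
time: 12.15
eef_pos: [0.402, 0.2543, 0.0195]
orientation: [1.0, 0.017, 0.0, 0.0]
force: [-1.4, -4.1, 11.3]
gripper_width: 0.223
grasp_force: 25.0
time: 12.4
eef_pos: [0.4021, 0.2544, 0.0193]
orientation: [1.0, 0.018, 0.001, -0.0]
force: [-2.6, -5.4, 25.5]
gripper_width: 0.226
grasp_force: 25.0
```

Scaled: -0.05 m / 0.2 = -0.25, -0.02 m / 0.2 = -0.1.

```bash
python3 shift.py '[{"tz":-0.0075}, {}, {}, {}, {"tz":-0.1}, {"tz":-0.25}, {"tz":-0.25}, {"tz":-0.25}, {"tz":-0.25}, {}]' 0.5;  python3 shift.py '[{"tx":0.031, "ty":0.249}, {"tx":0.031, "ty":0.249}, {"tx":0.031, "ty":0.249}, {"tx":0.031, "ty":0.249}, {"tx":0.031, "ty":0.249}, {"tx":0.031, "ty":0.249}, {"tx":0.031, "ty":0.249}, {"tz":0.25}, {"tz":0.25}, {}]' 0.6
python3 - <<'E'
from h import *
print(totool([.4583,-.0925,.015]))
w=camrig.capture('wrist');print([(g.round(1),n,onplane(w,[g],.033)[0].round(4)) for g,n in greens(w)if n>60])
s=camrig.capture('side');print([(g.round(1),n,onplane(s,[g],.033)[0].round(4)) for g,n in greens(s)])
E
```

```text
time: 13.65
eef_pos: [0.4029, 0.2553, 0.2425]
orientation: [1.0, 0.017, 0.003, -0.001]
force: [0.7, 0.2, -0.1]
gripper_width: 0.499
grasp_force: 0.0
time: 14.9
eef_pos: [0.4554, -0.0916, 0.1365]
orientation: [1.0, 0.017, -0.004, -0.001]
force: [0.3, -0.2, 0.6]
gripper_width: 0.602
grasp_force: 0.0
[0.00373549 0.00131037 0.12142919]
[(array([282.4, 203.8]), np.int32(375), array([ 0.4586, -0.0924,  0.033 ]))]
[(array([212.4, 165.9]), np.int32(11), array([0.4011, 0.2586, 0.033 ])), (array([253.7, 244.7]), np.int32(15), array([ 0.4584, -0.0921,  0.033 ])), (array([328.9, 266.8]), np.int32(17), array([ 0.63  , -0.2099,  0.033 ]))]
```

Scaled: 0.05 m / 0.2 = 0.25, 0.001 m / 0.2 = 0.005.

```bash
python3 shift.py '[{"tx":0.015, "ty":0.005, "tz":0.25}, {"tz":0.2}, {"tz":0.1}, {"tz":0.055}, {}, {}]'; python3 shift.py '[{}, {}, {}, {}, {}, {"tz":-0.1}, {"tz":-0.2}, {"tz":-0.2}, {}]' 0 25
```

```text
time: 15.75
eef_pos: [0.4611, -0.0932, 0.0196]
orientation: [1.0, 0.017, 0.001, 0.0]
force: [-1.1, 0.1, -0.4]
gripper_width: 0.602
grasp_force: 0.0
time: 16.88
eef_pos: [0.4614, -0.0934, 0.1206]
orientation: [1.0, 0.017, 0.002, 0.001]
force: [-0.5, -0.6, -0.1]
gripper_width: 0.224
grasp_force: 25.0
```

Scaled: -0.0432 m / 0.2 = -0.216, 0.0034 m / 0.2 = 0.017.

```bash
python3 shift.py '[{"tx":0.017, "ty":-0.216}, {"tx":0.017, "ty":-0.216}, {"tx":0.017, "ty":-0.216}, {"tx":0.017, "ty":-0.216}, {"tx":0.017, "ty":-0.216}, {"tx":0.017, "ty":-0.216}, {"tx":0.017, "ty":-0.216}, {"tx":0.017, "ty":-0.216}, {"tx":0.017, "ty":-0.216}, {}]'; python3 shift.py '[{"tz":0.2}, {"tz":0.15}, {"tz":0.09}, {"tz":0.02}, {}, {}]'
```

```text
time: 18.12
eef_pos: [0.4769, 0.2986, 0.1168]
orientation: [1.0, 0.019, -0.001, 0.0]
force: [-0.4, -0.8, -1.9]
gripper_width: 0.225
grasp_force: 25.0
time: 18.88
eef_pos: [0.4779, 0.2965, 0.0271]
orientation: [1.0, 0.017, 0.0, -0.0]
force: [-0.1, -0.2, -0.8]
gripper_width: 0.221
grasp_force: 25.0
```

Scaled: 0.0015 m / 0.2 = 0.0075.

```bash
python3 shift.py '[{"tz":0.0075}, {}]';python3 shift.py '[{"tz":0.005}, {}]'
```

```text
time: 19.12
eef_pos: [0.4776, 0.2966, 0.0252]
orientation: [1.0, 0.017, 0.0, -0.0]
force: [0.2, 0.3, -1.6]
gripper_width: 0.223
grasp_force: 25.0
time: 19.38
eef_pos: [0.4775, 0.2966, 0.024]
orientation: [1.0, 0.017, -0.0, 0.0]
force: [-0.1, 0.4, -0.8]
gripper_width: 0.221
grasp_force: 25.0
```

Scaled: 0.001 m / 0.2 = 0.005.

```bash
python3 shift.py '[{"tz":0.005}, {}]';python3 shift.py '[{"tz":0.005}, {}]'
```

```text
time: 19.62
eef_pos: [0.4776, 0.2966, 0.0235]
orientation: [1.0, 0.017, 0.0, -0.0]
force: [-2.6, -0.9, 7.2]
gripper_width: 0.222
grasp_force: 25.0
time: 19.88
eef_pos: [0.4776, 0.2966, 0.0234]
orientation: [1.0, 0.017, 0.0, -0.0]
force: [-4.8, -2.3, 19.8]
gripper_width: 0.224
grasp_force: 25.0
```

Scaled: -0.05 m / 0.2 = -0.25, -0.02 m / 0.2 = -0.1.

```bash
python3 shift.py '[{"tz":-0.0075}, {}, {}, {}, {"tz":-0.1}, {"tz":-0.25}, {"tz":-0.25}, {"tz":-0.25}, {"tz":-0.25}]' 0.5;  python3 shift.py '[{"tx":0.067, "ty":0.2555}, {"tx":0.067, "ty":0.2555}, {"tx":0.067, "ty":0.2555}, {"tx":0.067, "ty":0.2555}, {"tx":0.067, "ty":0.2555}, {"tx":0.067, "ty":0.2555}, {"tx":0.067, "ty":0.2555}, {"tx":0.067, "ty":0.2555}, {"tx":0.067, "ty":0.2555}, {"tx":0.067, "ty":0.2555}]' 0.6; python3 shift.py '[{}, {"tz":0.25}, {"tz":0.25}, {}, {}]'
python3 - <<'E'
from h import *
w=camrig.capture('wrist');G=[(n,onplane(w,[g],.033)[0].round(4)) for g,n in greens(w)if n>60];print(G,[totool(np.r_[g[:2],.016]) for n,g in G])
s=camrig.capture('side');print([(g.round(1),n,onplane(s,[g],.033)[0].round(4)) for g,n in greens(s)])
E
```

```text
time: 21.0
eef_pos: [0.4773, 0.2965, 0.2451]
orientation: [1.0, 0.017, -0.0, 0.0]
force: [1.1, -0.2, -0.4]
gripper_width: 0.501
grasp_force: 0.0
time: 22.25
eef_pos: [0.6294, -0.2112, 0.2433]
orientation: [1.0, 0.017, -0.0, -0.0]
force: [0.2, 1.0, 0.9]
gripper_width: 0.6
grasp_force: 0.0
time: 22.88
eef_pos: [0.63, -0.2093, 0.1454]
orientation: [1.0, 0.018, 0.001, 0.0]
force: [0.3, -0.2, 0.0]
gripper_width: 0.602
grasp_force: 0.0
[(np.int32(352), array([ 0.6303, -0.2092,  0.033 ]))] [array([-0.00027004, -0.00041765,  0.12994218])]
[(array([233.5, 154.2]), np.int32(10), array([0.4769, 0.3021, 0.033 ])), (array([212.2, 165.8]), np.int32(8), array([0.4009, 0.2595, 0.033 ])), (array([329. , 266.7]), np.int32(18), array([ 0.6302, -0.2097,  0.033 ]))]
```

Scaled: 0.05 m / 0.2 = 0.25, 0.04 m / 0.2 = 0.2.

```bash
python3 shift.py '[{"tz":0.25}, {"tz":0.2}, {"tz":0.125}, {"tz":0.065}, {}, {}]'; python3 shift.py '[{}, {}, {}, {}, {}, {"tz":-0.1}, {"tz":-0.2}, {"tz":-0.2}, {}]' 0 25
```

```text
time: 23.72
eef_pos: [0.6299, -0.2097, 0.017]
orientation: [1.0, 0.017, 0.001, 0.0]
force: [-0.1, 0.0, 0.2]
gripper_width: 0.599
grasp_force: 0.0
time: 24.85
eef_pos: [0.6306, -0.21, 0.12]
orientation: [1.0, 0.017, 0.003, 0.001]
force: [0.0, 0.3, -1.7]
gripper_width: 0.222
grasp_force: 25.0
```

Scaled: -0.0464 m / 0.2 = -0.232, -0.01725 m / 0.2 = -0.0863.

```bash
python3 shift.py '[{"tx":-0.0863, "ty":-0.232}, {"tx":-0.0863, "ty":-0.232}, {"tx":-0.0863, "ty":-0.232}, {"tx":-0.0863, "ty":-0.232}, {"tx":-0.0863, "ty":-0.232}, {"tx":-0.0863, "ty":-0.232}]'; python3 shift.py '[{"tx":-0.0863, "ty":-0.232}, {"tx":-0.0863, "ty":-0.232}, {"tx":-0.0863, "ty":-0.232}, {"tx":-0.0863, "ty":-0.232}, {"tx":-0.0863, "ty":-0.232}, {"tx":-0.0863, "ty":-0.232}, {}, {}]'; python3 shift.py '[{"tz":0.2}, {"tz":0.15}, {"tz":0.11}, {"tz":0.015}, {}, {}]'
```

```text
time: 25.6
eef_pos: [0.515, 0.0665, 0.1154]
orientation: [1.0, 0.017, -0.0, 0.0]
force: [0.8, 1.0, -1.1]
gripper_width: 0.226
grasp_force: 25.0
time: 26.6
eef_pos: [0.4028, 0.3394, 0.1153]
orientation: [1.0, 0.018, -0.0, 0.0]
force: [-0.7, 0.0, -0.6]
gripper_width: 0.221
grasp_force: 25.0
time: 27.35
eef_pos: [0.4035, 0.3398, 0.0214]
orientation: [1.0, 0.017, 0.001, -0.0]
force: [0.5, 0.8, -0.9]
gripper_width: 0.227
grasp_force: 25.0
```

Scaled: 0.0015 m / 0.2 = 0.0075.

```bash
python3 shift.py '[{"tz":0.0075}, {}]';python3 shift.py '[{"tz":0.005}, {}]'
```

```text
time: 27.6
eef_pos: [0.4031, 0.3399, 0.0192]
orientation: [1.0, 0.017, 0.0, -0.0]
force: [-0.4, 0.4, -2.0]
gripper_width: 0.224
grasp_force: 25.0
time: 27.85
eef_pos: [0.4032, 0.3399, 0.0188]
orientation: [1.0, 0.017, 0.0, -0.0]
force: [-0.8, -2.9, 10.2]
gripper_width: 0.221
grasp_force: 25.0
```

Scaled: -0.05 m / 0.2 = -0.25, 0.04 m / 0.2 = 0.2.

```bash
python3 shift.py '[{"tz":-0.0025}, {}, {}, {}, {"tz":-0.1}, {"tz":-0.25}, {"tx":0.05, "ty":0.2, "tz":-0.25}, {"ty":0.2, "tz":-0.25}, {"ty":0.2, "tz":-0.25}, {}]' 0.5
python3 - <<'E'
from h import *
w=camrig.capture('wrist');print(monitor.get_obs()['eef_pos'],[(g.round(1),n,onplane(w,[g],.038)[0].round(4)) for g,n in greens(w)if n>60])
cv2.imwrite('pics/w5.png',w['color'])
s=camrig.capture('side');print([(g.round(1),n,onplane(s,[g],.038)[0].round(4)) for g,n in greens(s)])
E
```

```text
time: 29.1
eef_pos: [0.4178, 0.2222, 0.2375]
orientation: [1.0, 0.016, 0.003, -0.001]
force: [0.2, 0.2, -0.3]
gripper_width: 0.503
grasp_force: 0.0
[0.41709511 0.2229162  0.23560337] [(array([208.4, 123.8]), np.int32(229), array([0.4755, 0.2958, 0.038 ])), (array([168.1, 192.9]), np.int32(198), array([0.4043, 0.3392, 0.038 ])), (array([250.3, 199.4]), np.int32(199), array([0.4   , 0.2536, 0.038 ]))]
[(array([209.5, 149.5]), np.int32(8), array([0.4042, 0.3379, 0.038 ])), (array([233.7, 154.4]), np.int32(7), array([0.4764, 0.2944, 0.038 ])), (array([212.2, 165.8]), np.int32(8), array([0.4004, 0.2534, 0.038 ]))]
```

View pics/w5.png

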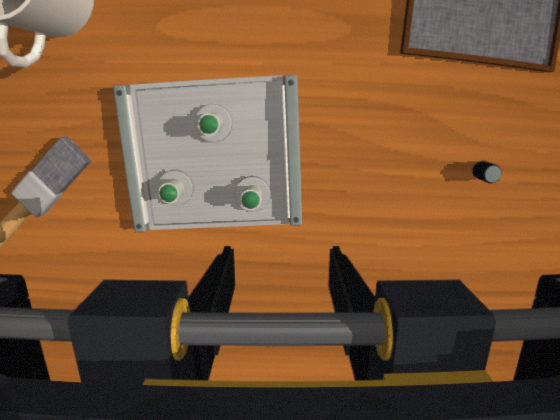

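The picture shows all three holders standing inside the rim, at (208,124), (168,193) and (250,199). Now the slider.

Scaled: 0.0482 m / 0.2 = 0.241, 0.0015 m / 0.2 = 0.0075.

```bash
python3 shift.py '[{"tx":0.0075, "ty":0.241}, {"tx":0.0075, "ty":0.241}, {"tx":0.0075, "ty":0.241}, {"tx":0.0075, "ty":0.241}, {"tx":0.0075, "ty":0.241}, {"tx":0.0075, "ty":0.241}, {"tx":0.0075, "ty":0.241}]'; python3 shift.py '[{"tx":0.0075, "ty":0.241}, {"tx":0.0075, "ty":0.241}, {"tx":0.0075, "ty":0.241}, {"tx":0.0075, "ty":0.241}, {"tx":0.0075, "ty":0.241}, {}, {"tz":0.25}, {"tz":0.25}, {}]'
python3 - <<'E'
from h import *
print(totool([.4565,-.3544,.053]))
s=camrig.capture('side');print([(g.round(1),n,onplane(s,[g],.038)[0].round(4)) for g,n in greens(s)])
E
```

```text
time: 30.08
eef_pos: [0.4389, -0.114, 0.2329]
orientation: [1.0, 0.018, -0.001, -0.001]
force: [1.6, -0.1, -0.9]
gripper_width: 0.498
grasp_force: 0.0
time: 31.2
eef_pos: [0.4538, -0.3513, 0.1308]
orientation: [1.0, 0.018, -0.003, -0.003]
force: [-0.5, 0.6, -0.2]
gripper_width: 0.499
grasp_force: 0.0
[0.00298979 0.00367605 0.0777336 ]
[]
```

Scaled: 0.04 m / 0.2 = 0.2, 0.02 m / 0.2 = 0.1.

```bash
python3 shift.py '[{"tx":0.01, "ty":0.015, "tz":0.2}, {"tz":0.1}, {"tz":0.08}, {}]'; python3 shift.py '[{}, {}, {}, {}, {}, {}]' 0 10
python3 - <<'E'
from h import *
print(totool([.4541,-.289,.053]))
E
```

```text
time: 31.75
eef_pos: [0.4572, -0.3567, 0.0587]
orientation: [1.0, 0.018, 0.0, 0.0]
force: [0.5, -0.3, 0.0]
gripper_width: 0.5
grasp_force: 0.0
time: 32.5
eef_pos: [0.4568, -0.3545, 0.0588]
orientation: [1.0, 0.017, -0.0, -0.002]
force: [2.2, 14.6, 10.1]
gripper_width: 0.171
grasp_force: 10.0
[-0.00043475 -0.06548591  0.0060057 ]
```

The rows are not in the units I measure in: shifts go in shares of 0.2 m and turns go in shares of 2 rad. I convert before sending: -0.02 m / 0.2 = -0.1, -0.015 m / 0.2 = -0.075.

```bash
python3 shift.py '[{"ty":-0.075}, {"ty":-0.1}, {"ty":-0.1}, {"ty":-0.0575}, {}, {}]'; python3 shift.py '[{}, {}, {"tz":-0.15}, {"tz":-0.25}, {"tz":-0.25}, {"tz":-0.25}, {"tz":-0.25}, {"tz":-0.25}, {}, {}]' 0.5
python3 - <<'E'
from h import *
w=camrig.capture('wrist');print(monitor.get_obs()['eef_pos'],monitor.get_obs()['time'])
p=project(w,[[.4541,-.306,.045]])[0].astype(int);print(p)
cv2.imwrite('pics/w6.png',cv2.resize(w['color'][p[1]-60:p[1]+60,p[0]-80:p[0]+80],None,fx=5,fy=5,interpolation=cv2.INTER_CUBIC))
s=camrig.capture('side');print([(g.round(1),n,onplane(s,[g],.038)[0].round(4)) for g,n in greens(s)])
E
```

```text
time: 33.25
eef_pos: [0.4544, -0.2895, 0.0588]
orientation: [1.0, 0.018, -0.0, 0.0]
force: [-2.7, 1.5, 7.5]
gripper_width: 0.168
grasp_force: 10.0
time: 34.5
eef_pos: [0.4543, -0.29, 0.3374]
orientation: [1.0, 0.017, -0.0, -0.0]
force: [-0.9, -0.5, -0.6]
gripper_width: 0.5
grasp_force: 0.0
[ 0.45419627 -0.29001179  0.3369335 ] 34.55
[293 167]
[(array([209.5, 149.5]), np.int32(8), array([0.4042, 0.3379, 0.038 ])), (array([233.5, 154.3]), np.int32(6), array([0.4758, 0.2951, 0.038 ])), (array([208.6, 166.9]), np.int32(11), array([0.3885, 0.2503, 0.038 ]))]
```

View pics/w6.png

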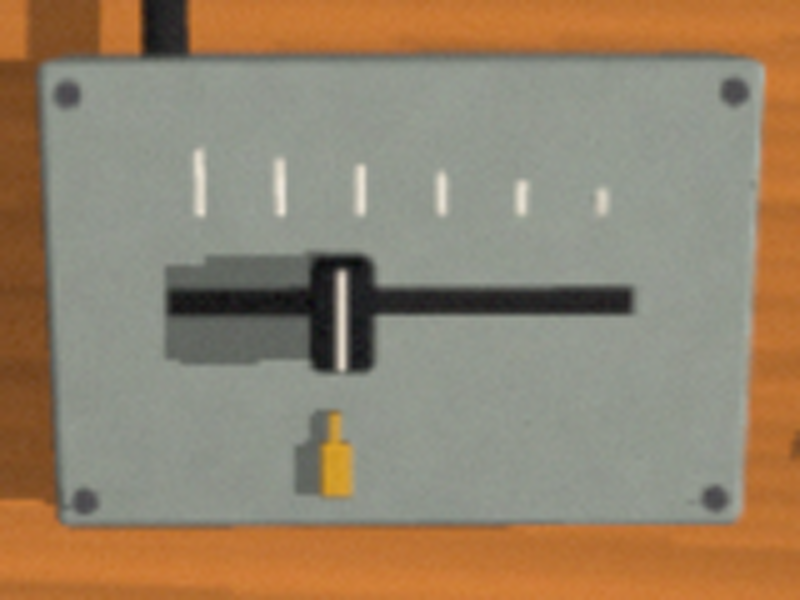

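The slider line at (341,320) is level with the pointer nose at (335,415). One holder seems to have shifted about 12 mm, so I check the plate while the lamp is on.

Scaled: -0.0467 m / 0.2 = -0.2335, -0.0016 m / 0.2 = -0.008.

```bash
python3 shift.py '[{"tx":-0.008, "ty":-0.2335, "tz":0.025}, {"tx":-0.008, "ty":-0.2335, "tz":0.05}, {"tx":-0.008, "ty":-0.2335, "tz":0.05}, {"tx":-0.008, "ty":-0.2335, "tz":0.05}, {"tx":-0.008, "ty":-0.2335, "tz":0.05}, {"tx":-0.008, "ty":-0.2335, "tz":0.05}, {"tx":-0.008, "ty":-0.2335, "tz":0.05}, {"tx":-0.008, "ty":-0.2335, "tz":0.05}, {"tx":-0.008, "ty":-0.2335, "tz":0.05}, {"tx":-0.008, "ty":-0.2335, "tz":0.05}]'; python3 shift.py '[{"tx":-0.008, "ty":-0.2335}, {}, {}]'
python3 - <<'E'
from h import *
w=camrig.capture('wrist');print(monitor.get_obs()['eef_pos'],[(g.round(1),n,onplane(w,[g],.038)[0].round(4)) for g,n in greens(w)if n>60])
cv2.imwrite('pics/w7.png',w['color'][50:270,60:360].repeat(2,0).repeat(2,1))
s=camrig.capture('side');print([(g.round(1),n,onplane(s,[g],.038)[0].round(4)) for g,n in greens(s)])
E
```

```text
time: 35.85
eef_pos: [0.4216, 0.1772, 0.242]
orientation: [1.0, 0.017, -0.001, 0.0]
force: [0.8, -0.6, 0.3]
gripper_width: 0.5
grasp_force: 0.0
time: 36.22
eef_pos: [0.4188, 0.2221, 0.2425]
orientation: [1.0, 0.018, -0.001, 0.0]
force: [-0.1, -0.2, 0.7]
gripper_width: 0.499
grasp_force: 0.0
[0.41894293 0.22173438 0.24273553] [(array([208.8, 122.7]), np.int32(222), array([0.4756, 0.2957, 0.038 ])), (array([168.7, 191.1]), np.int32(195), array([0.4042, 0.3393, 0.038 ])), (array([251.8, 208.4]), np.int32(190), array([0.3883, 0.2516, 0.038 ]))]
[(array([209.5, 149.5]), np.int32(8), array([0.4042, 0.3379, 0.038 ])), (array([233.7, 154.4]), np.int32(7), array([0.4764, 0.2944, 0.038 ])), (array([208.5, 167. ]), np.int32(8), array([0.3881, 0.25  , 0.038 ]))]
```

View pics/w7.png

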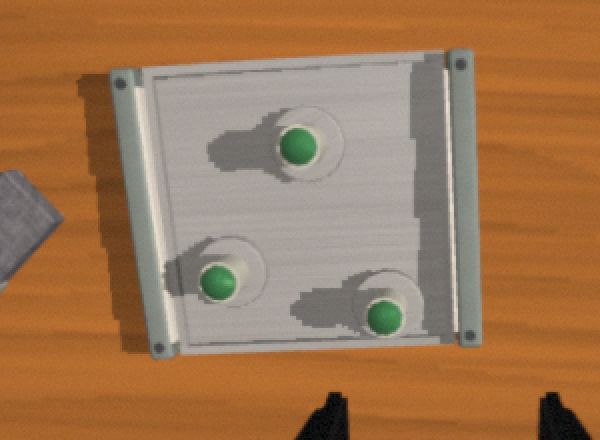

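The shifted holder, at (385,317) in the crop, still stands on the floor inside the rim, so no mending is needed. I return to the slider and wait out the five seconds.

Scaled: 0.0467 m / 0.2 = 0.2335, 0.0016 m / 0.2 = 0.008.

```bash
python3 shift.py '[{"tx":0.008, "ty":0.2335}, {"tx":0.008, "ty":0.2335}, {"tx":0.008, "ty":0.2335}, {"tx":0.008, "ty":0.2335}, {"tx":0.008, "ty":0.2335}, {"tx":0.008, "ty":0.2335}, {"tx":0.008, "ty":0.2335}, {"tx":0.008, "ty":0.2335}, {"tx":0.008, "ty":0.2335}, {"tx":0.008, "ty":0.2335}]'; python3 shift.py '[{"tx":0.008, "ty":0.2335}, {}, {"tz":0.25}, {"tz":0.25}, {}, {}, {}, {}, {}, {}]'; python3 shift.py '[{}, {}, {}, {}, {}, {}, {}, {}]'
python3 - <<'E'
from h import *
print(monitor.get_obs()['time'],totool([.4544,-.2895,.056]))
E
```

```text
time: 37.58
eef_pos: [0.4504, -0.2462, 0.2434]
orientation: [1.0, 0.016, 0.0, 0.0]
force: [0.8, -0.3, -0.3]
gripper_width: 0.501
grasp_force: 0.0
time: 38.83
eef_pos: [0.4546, -0.2903, 0.1436]
orientation: [1.0, 0.017, 0.0, 0.0]
force: [-0.1, 0.9, -0.0]
gripper_width: 0.502
grasp_force: 0.0
time: 39.83
eef_pos: [0.4545, -0.2903, 0.1433]
orientation: [1.0, 0.017, -0.0, 0.0]
force: [-0.3, 0.4, 0.2]
gripper_width: 0.498
grasp_force: 0.0
39.825 [-0.00011333 -0.00084047  0.08733051]
```

Scaled: 0.04 m / 0.2 = 0.2, 0.025 m / 0.2 = 0.125.

```bash
python3 shift.py '[{"tz":0.2}, {"tz":0.125}, {"tz":0.105}, {}]'; python3 shift.py '[{}, {}, {}, {}, {}, {}]' 0 10;  python3 shift.py '[{"ty":0.075}, {"ty":0.1}, {"ty":0.1}, {"ty":0.05}, {}, {}]'
```

```text
time: 40.33
eef_pos: [0.4541, -0.29, 0.0563]
orientation: [1.0, 0.017, -0.001, -0.001]
force: [-0.4, -0.2, 0.9]
gripper_width: 0.503
grasp_force: 0.0
time: 41.08
eef_pos: [0.4547, -0.2904, 0.0577]
orientation: [1.0, 0.017, 0.0, 0.0]
force: [-0.5, 1.6, 5.1]
gripper_width: 0.169
grasp_force: 10.0
time: 41.82
eef_pos: [0.4568, -0.3543, 0.0575]
orientation: [1.0, 0.017, -0.0, -0.001]
force: [2.5, 8.5, 6.5]
gripper_width: 0.166
grasp_force: 10.0
```

Scaled: -0.05 m / 0.2 = -0.25, -0.03 m / 0.2 = -0.15.

```bash
python3 shift.py '[{}, {}, {"tz":-0.15}, {"tz":-0.25}, {"tz":-0.25}, {"tz":-0.25}, {}]' 0.5
python3 - <<'E'
from h import *
np.set_printoptions(precision=4,suppress=True)
w=camrig.capture('wrist');h=cv2.cvtColor(w['color'],cv2.COLOR_BGR2HSV)
x,y=project(w,[[.456,-.356,.073]])[0].astype(int);print(x,y)
dark=(h[y-14:y+14,x-14:x+14,2]<50);v,u=np.nonzero(dark);print('dark u',u.min()+x-14,u.max()+x-14)
sub=h[y-6:y+7,x-14:x+15];print(sub[...,2].mean(0).astype(int))
wm=(sub[...,2]>110)&(sub[...,1]<60); print(wm.sum(0))
print(monitor.get_obs()['eef_pos'],totool([.4757,.2957,.25]))
s=camrig.capture('side');print([(g.round(1),n,onplane(s,[g],.038)[0].round(4)) for g,n in greens(s)])
E
```

```text
time: 42.7
eef_pos: [0.4576, -0.3564, 0.2409]
orientation: [1.0, 0.017, 0.002, 0.002]
force: [0.6, 0.1, -0.6]
gripper_width: 0.498
grasp_force: 0.0
279 191
dark u 265 286
[ 83  83  84  83  74  39  25  26  32  31  33  68 160 227 147  54  34  34
  34  35  38  67 121 153 156 155 156 156 156]
[ 0  0  0  0  0  0  0  0  0  0  0  0 13 13 13  0  0  0  0  0  0  0 10 13
 13 13 13 13 13]
[ 0.457  -0.3557  0.2385] [ 0.0413 -0.6504 -0.0129]
[]
```

Scaled: -0.0465 m / 0.2 = -0.2325, 0.003 m / 0.2 = 0.015.

```bash
python3 shift.py '[{"tx":0.015, "ty":-0.2325}, {"tx":0.015, "ty":-0.2325}, {"tx":0.015, "ty":-0.2325}, {"tx":0.015, "ty":-0.2325}, {"tx":0.015, "ty":-0.2325}, {"tx":0.015, "ty":-0.2325}, {"tx":0.015, "ty":-0.2325}]'; python3 shift.py '[{"tx":0.015, "ty":-0.2325}, {"tx":0.015, "ty":-0.2325}, {"tx":0.015, "ty":-0.2325}, {"tx":0.015, "ty":-0.2325}, {"tx":0.015, "ty":-0.2325}, {"tx":0.015, "ty":-0.2325}, {"tx":0.015, "ty":-0.2325}, {"tz":0.25}, {"tz":0.25}, {}]'
python3 - <<'E'
from h import *
w=camrig.capture('wrist');G=[(n,onplane(w,[g],.038)[0].round(4)) for g,n in greens(w)if n>60];print(G)
for n,g in G: print(totool(np.r_[g[:2],.021]))
s=camrig.capture('side');print([(g.round(1),n,onplane(s,[g],.038)[0].round(4)) for g,n in greens(s)])
E
```

```text
time: 43.68
eef_pos: [0.4658, -0.0278, 0.2358]
orientation: [1.0, 0.017, -0.001, -0.0]
force: [0.6, -0.6, -0.2]
gripper_width: 0.5
grasp_force: 0.0
time: 44.92
eef_pos: [0.4741, 0.2958, 0.1333]
orientation: [1.0, 0.017, -0.004, 0.002]
force: [-0.0, -0.6, 0.3]
gripper_width: 0.5
grasp_force: 0.0
[(np.int32(403), array([0.4758, 0.2961, 0.038 ])), (np.int32(114), array([0.392, 0.254, 0.038]))]
[7.95467492e-04 1.36847540e-05 1.14820357e-01]
[-0.08441287  0.03918259  0.11525117]
[(array([209.5, 149.5]), np.int32(8), array([0.4042, 0.3379, 0.038 ])), (array([233.7, 154.4]), np.int32(7), array([0.4764, 0.2944, 0.038 ])), (array([208.5, 166.7]), np.int32(6), array([0.3883, 0.2516, 0.038 ]))]
```

Scaled: 0.05 m / 0.2 = 0.25, 0.04 m / 0.2 = 0.2.

```bash
python3 shift.py '[{"tx":0.005, "tz":0.25}, {"tz":0.2}, {"tz":0.075}, {"tz":0.04}, {}, {}]'; python3 shift.py '[{}, {}, {}, {}, {}, {"tz":-0.1}, {"tz":-0.2}, {"tz":-0.2}, {}, {}]' 0 25
python3 - <<'E'
from h import *
for T in([.675,.013],[.595,-.03],[.595,.055]): print(totool(T+[.12]))
E
```

```text
time: 45.78
eef_pos: [0.4777, 0.2971, 0.0255]
orientation: [1.0, 0.017, 0.001, -0.0]
force: [-0.3, 0.5, 0.5]
gripper_width: 0.501
grasp_force: 0.0
time: 47.02
eef_pos: [0.4768, 0.2966, 0.1236]
orientation: [1.0, 0.017, -0.0, 0.0]
force: [0.3, 0.0, -2.0]
gripper_width: 0.228
grasp_force: 25.0
[0.18823501 0.29036357 0.00362671]
[0.10678605 0.33055138 0.00370318]
[0.10974625 0.24560295 0.00366622]
```

Scaled: 0.0363 m / 0.2 = 0.1815, 0.0235 m / 0.2 = 0.1175.

```bash
python3 shift.py '[{"tx":0.1175, "ty":0.1815}, {"tx":0.1175, "ty":0.1815}, {"tx":0.1175, "ty":0.1815}, {"tx":0.1175, "ty":0.1815}, {"tx":0.1175, "ty":0.1815}, {"tx":0.1175, "ty":0.1815}, {"tx":0.1175, "ty":0.1815}, {"tx":0.1175, "ty":0.1815}, {}, {}]'; python3 shift.py '[{"tz":0.2}, {"tz":0.15}, {"tz":0.11}, {"tz":0.02}, {}, {}]';python3 shift.py '[{"tz":0.0075}, {}]'
```

```text
time: 48.28
eef_pos: [0.6743, 0.0134, 0.1227]
orientation: [1.0, 0.017, -0.001, -0.0]
force: [1.0, 0.3, -0.7]
gripper_width: 0.219
grasp_force: 25.0
time: 49.02
eef_pos: [0.6756, 0.0134, 0.0294]
orientation: [1.0, 0.018, 0.001, 0.0]
force: [0.2, -0.1, -0.3]
gripper_width: 0.221
grasp_force: 25.0
time: 49.28
eef_pos: [0.6752, 0.0131, 0.0271]
orientation: [1.0, 0.017, 0.0, 0.0]
force: [0.6, 0.7, -0.9]
gripper_width: 0.224
grasp_force: 25.0
```

```bash
python3 shift.py '[{"tz":0.0075}, {}]';python3 shift.py '[{"tz":0.005}, {}]'
```

```text
time: 49.52
eef_pos: [0.6751, 0.0131, 0.0252]
orientation: [1.0, 0.017, -0.0, 0.0]
force: [0.2, -0.0, -0.8]
gripper_width: 0.22
grasp_force: 25.0
time: 49.78
eef_pos: [0.6752, 0.0131, 0.0244]
orientation: [1.0, 0.017, 0.0, 0.0]
force: [-1.1, -0.7, 1.0]
gripper_width: 0.221
grasp_force: 25.0
```

Scaled: -0.05 m / 0.2 = -0.25, 0.0005 m / 0.2 = 0.0025.

```bash
python3 shift.py '[{"tz":0.0025}, {}, {}, {}, {"tz":-0.1}, {"tz":-0.25}, {"tz":-0.25}]' 0.5;  python3 shift.py '[{"tx":-0.144, "ty":-0.1865}, {"tx":-0.144, "ty":-0.1865}, {"tx":-0.144, "ty":-0.1865}, {"tx":-0.144, "ty":-0.1865}, {"tx":-0.144, "ty":-0.1865}, {"tx":-0.144, "ty":-0.1865}, {"tx":-0.144, "ty":-0.1865}, {"tx":-0.144, "ty":-0.1865}, {"tx":-0.144, "ty":-0.1865}, {}]'; python3 shift.py '[{}]'
python3 - <<'E'
from h import *
w=camrig.capture('wrist');G=[(n,onplane(w,[g],.038)[0].round(4)) for g,n in greens(w)if n>60];print(G)
for n,g in G: print(totool(np.r_[g[:2],.021]))
s=camrig.capture('side');print([(g.round(1),n,onplane(s,[g],.038)[0].round(4)) for g,n in greens(s)])
E
```

```text
time: 50.65
eef_pos: [0.6751, 0.0131, 0.1465]
orientation: [1.0, 0.017, 0.0, 0.0]
force: [0.6, 0.3, -0.3]
gripper_width: 0.499
grasp_force: 0.0
time: 51.9
eef_pos: [0.4028, 0.3415, 0.1452]
orientation: [1.0, 0.019, 0.001, -0.0]
force: [0.3, -0.2, 0.3]
gripper_width: 0.499
grasp_force: 0.0
time: 52.02
eef_pos: [0.4048, 0.3396, 0.1447]
orientation: [1.0, 0.018, 0.001, -0.0]
force: [0.0, 0.3, -0.2]
gripper_width: 0.501
grasp_force: 0.0
[(np.int32(363), array([0.4045, 0.3394, 0.038 ])), (np.int32(339), array([0.3883, 0.2519, 0.038 ]))]
[-0.00063932 -0.00013679  0.1234828 ]
[-0.01983708  0.08675471  0.1234341 ]
[(array([209.5, 149.5]), np.int32(8), array([0.4042, 0.3379, 0.038 ])), (array([208.3, 166.6]), np.int32(7), array([0.3877, 0.2522, 0.038 ])), (array([318.6, 203.9]), np.int32(11), array([0.6736, 0.0117, 0.038 ]))]
```

Scaled: 0.05 m / 0.2 = 0.25, 0.045 m / 0.2 = 0.225.

```bash
python3 shift.py '[{"tz":0.25}, {"tz":0.225}, {"tz":0.09}, {"tz":0.045}, {}, {}]'; python3 shift.py '[{}, {}, {}, {}, {}, {"tz":-0.1}, {"tz":-0.2}, {"tz":-0.2}, {}, {}]' 0 25
python3 - <<'E'
from h import *
for T in([.595,-.03],[.595,.055]): print(totool(T+[.12]))
E
```

```text
time: 52.88
eef_pos: [0.405, 0.3397, 0.0226]
orientation: [1.0, 0.017, 0.001, -0.0]
force: [-0.4, -0.5, 0.5]
gripper_width: 0.499
grasp_force: 0.0
time: 54.12
eef_pos: [0.404, 0.3393, 0.121]
orientation: [1.0, 0.017, -0.0, 0.0]
force: [-0.3, -0.0, -1.7]
gripper_width: 0.226
grasp_force: 25.0
[0.17802324 0.37575306 0.00109118]
[0.18098318 0.29080463 0.00103578]
```

Scaled: 0.0418 m / 0.2 = 0.209, 0.0198 m / 0.2 = 0.099.

```bash
python3 shift.py '[{"tx":0.099, "ty":0.209}, {"tx":0.099, "ty":0.209}, {"tx":0.099, "ty":0.209}, {"tx":0.099, "ty":0.209}, {"tx":0.099, "ty":0.209}, {"tx":0.099, "ty":0.209}, {"tx":0.099, "ty":0.209}, {"tx":0.099, "ty":0.209}, {"tx":0.099, "ty":0.209}, {}]'; python3 shift.py '[{}, {"tz":0.2}, {"tz":0.15}, {"tz":0.11}, {"tz":0.03}, {}, {}]';python3 shift.py '[{"tz":0.005}, {}]';python3 shift.py '[{"tz":0.005}, {}]'
```

```text
time: 55.38
eef_pos: [0.596, -0.0327, 0.1197]
orientation: [1.0, 0.016, -0.001, -0.0]
force: [-1.0, -0.5, -1.8]
gripper_width: 0.226
grasp_force: 25.0
time: 56.25
eef_pos: [0.596, -0.0299, 0.0247]
orientation: [1.0, 0.018, 0.001, 0.0]
force: [0.2, 0.5, -1.6]
gripper_width: 0.222
grasp_force: 25.0
time: 56.5
eef_pos: [0.5957, -0.0302, 0.0232]
orientation: [1.0, 0.017, 0.0, 0.0]
force: [0.5, 0.6, -1.8]
gripper_width: 0.225
grasp_force: 25.0
time: 56.75
eef_pos: [0.5957, -0.0302, 0.022]
orientation: [1.0, 0.017, 0.0, 0.0]
force: [-0.2, -0.8, 1.1]
gripper_width: 0.224
grasp_force: 25.0
```

Scaled: -0.05 m / 0.2 = -0.25, -0.02 m / 0.2 = -0.1.

```bash
python3 shift.py '[{"tz":0.002}, {}, {}, {}, {"tz":-0.1}, {"tz":-0.25}, {"tz":-0.25}]' 0.5;  python3 shift.py '[{"tx":-0.123, "ty":-0.181}, {"tx":-0.123, "ty":-0.181}, {"tx":-0.123, "ty":-0.181}, {"tx":-0.123, "ty":-0.181}, {"tx":-0.123, "ty":-0.181}, {"tx":-0.123, "ty":-0.181}, {"tx":-0.123, "ty":-0.181}, {"tx":-0.123, "ty":-0.181}, {}, {}]'
python3 - <<'E'
from h import *
w=camrig.capture('wrist');G=[(n,onplane(w,[g],.038)[0].round(4)) for g,n in greens(w)if n>60];print(G)
for n,g in G: print(totool(np.r_[g[:2],.021]))
s=camrig.capture('side');print([(g.round(1),n,onplane(s,[g],.038)[0].round(4)) for g,n in greens(s)])
E
```

```text
time: 57.62
eef_pos: [0.5954, -0.0301, 0.1425]
orientation: [1.0, 0.017, -0.0, -0.0]
force: [0.5, 0.4, 1.2]
gripper_width: 0.5
grasp_force: 0.0
time: 58.88
eef_pos: [0.3891, 0.2523, 0.1415]
orientation: [1.0, 0.018, 0.0, 0.0]
force: [-0.1, -0.4, -0.7]
gripper_width: 0.498
grasp_force: 0.0
[(np.int32(379), array([0.3883, 0.2517, 0.038 ]))]
[-0.00113297  0.00018748  0.12042411]
[(array([208.6, 166.9]), np.int32(7), array([0.3884, 0.2506, 0.038 ])), (array([318.6, 203.9]), np.int32(11), array([0.6736, 0.0117, 0.038 ])), (array([296.8, 218.9]), np.int32(12), array([ 0.5953, -0.0317,  0.038 ]))]
```

Scaled: 0.05 m / 0.2 = 0.25, 0.045 m / 0.2 = 0.225.

```bash
python3 shift.py '[{"tz":0.25}, {"tz":0.225}, {"tz":0.08}, {"tz":0.04}, {}, {}]'; python3 shift.py '[{}, {}, {}, {}, {}, {"tz":-0.1}, {"tz":-0.2}, {"tz":-0.2}, {}, {}]' 0 25
python3 - <<'E'
from h import *
print(totool([.595,.055,.12]))
E
```

```text
time: 59.72
eef_pos: [0.3893, 0.2524, 0.0231]
orientation: [1.0, 0.017, 0.001, -0.0]
force: [-0.1, 0.4, -0.4]
gripper_width: 0.5
grasp_force: 0.0
time: 60.98
eef_pos: [0.3885, 0.2522, 0.1218]
orientation: [1.0, 0.017, -0.0, 0.0]
force: [0.3, 0.2, -1.5]
gripper_width: 0.224
grasp_force: 25.0
[0.19951977 0.2042821  0.00170811]
```

Scaled: 0.0292 m / 0.2 = 0.146, 0.0285 m / 0.2 = 0.1425.

```bash
python3 shift.py '[{"tx":0.1425, "ty":0.146}, {"tx":0.1425, "ty":0.146}, {"tx":0.1425, "ty":0.146}, {"tx":0.1425, "ty":0.146}, {"tx":0.1425, "ty":0.146}, {"tx":0.1425, "ty":0.146}, {"tx":0.1425, "ty":0.146}, {}, {}]'; python3 shift.py '[{"tz":0.2}, {"tz":0.15}, {"tz":0.11}, {"tz":0.03}, {}, {}]';python3 shift.py '[{"tz":0.005}, {}]';python3 shift.py '[{"tz":0.005}, {}]'
```

```text
time: 62.1
eef_pos: [0.5943, 0.0553, 0.1209]
orientation: [1.0, 0.017, -0.001, -0.0]
force: [-0.5, 1.1, -0.0]
gripper_width: 0.227
grasp_force: 25.0
time: 62.85
eef_pos: [0.5956, 0.0553, 0.0253]
orientation: [1.0, 0.018, 0.001, 0.0]
force: [0.2, 0.2, -0.6]
gripper_width: 0.223
grasp_force: 25.0
time: 63.1
eef_pos: [0.5955, 0.0551, 0.0238]
orientation: [1.0, 0.017, 0.0, 0.0]
force: [-0.7, 0.2, -0.5]
gripper_width: 0.222
grasp_force: 25.0
time: 63.35
eef_pos: [0.5955, 0.055, 0.0226]
orientation: [1.0, 0.017, 0.0, 0.0]
force: [-1.4, -0.1, 1.9]
gripper_width: 0.222
grasp_force: 25.0
```

Contact. I release, lift and look from above.

Scaled: -0.05 m / 0.2 = -0.25, -0.02 m / 0.2 = -0.1.

```bash
python3 shift.py '[{"tz":0.002}, {}, {}, {}, {"tz":-0.1}, {"tz":-0.25}, {"ty":0.05, "tz":-0.25}, {"ty":0.05, "tz":-0.25}, {"ty":0.05, "tz":-0.25}, {"ty":0.05, "tz":-0.25}]' 0.5;  python3 shift.py '[{"tz":-0.25}, {}, {}, {}, {}]'
python3 - <<'E'
from h import *
w=camrig.capture('wrist');print([(n,onplane(w,[g],.038)[0].round(4)) for g,n in greens(w)if n>60])
s=camrig.capture('side');print([(g.round(1),n,onplane(s,[g],.038)[0].round(4)) for g,n in greens(s)])
cv2.imwrite('pics/f1.png',w['color']);cv2.imwrite('pics/f2.png',s['color'])
E
```

```text
time: 64.6
eef_pos: [0.5964, 0.0148, 0.2938]
orientation: [1.0, 0.017, 0.0, 0.0]
force: [0.8, -0.7, 0.3]
gripper_width: 0.499
grasp_force: 0.0
time: 65.22
eef_pos: [0.5966, 0.0152, 0.341]
orientation: [1.0, 0.017, -0.001, -0.0]
force: [0.1, -0.1, -0.9]
gripper_width: 0.501
grasp_force: 0.0
[(np.int32(133), array([0.6733, 0.0124, 0.038 ])), (np.int32(118), array([0.5947, 0.0543, 0.038 ])), (np.int32(119), array([ 0.5952, -0.0309,  0.038 ]))]
[(array([288.5, 198.3]), np.int32(14), array([0.5947, 0.0547, 0.038 ])), (array([318.6, 203.9]), np.int32(11), array([0.6736, 0.0117, 0.038 ])), (array([296.8, 218.9]), np.int32(12), array([ 0.5953, -0.0317,  0.038 ]))]
```

View pics/f1.png

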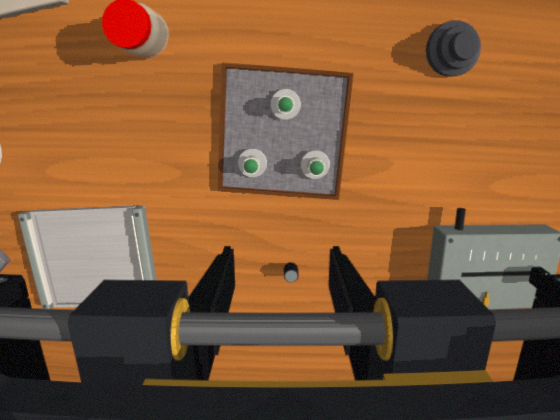

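View pics/f2.png

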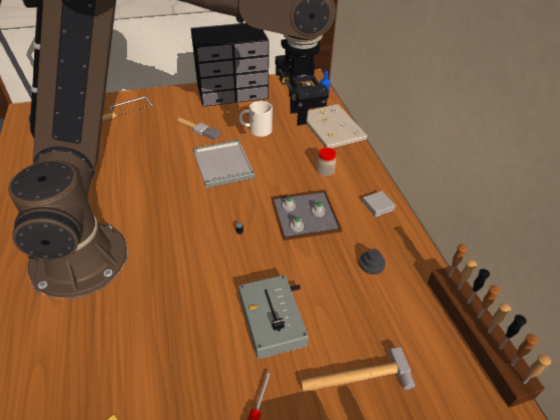

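All three holders stand on the tray, at (286,104), (251,165) and (317,166). The slider is at the off end, (278,323) in the side picture, and the bystanders are where they were.

```bash
python3 -c "
from bench import bot, camrig, monitor, workorder
print(workorder.sign_off())"
```

```text
the job is handed in; nothing more can be done
None
```

The job is done and handed in at about 65 s: the slider was held level with the pointer for over five seconds and is back at off, and all three holders stand upright on the tray, never gripped above 25 N.

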